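Hold a spring clip gaping over a tray's record card

TASK

Squeeze the handles of the larger spring clip to free it from the strip it is parked on, and bring it to the record card of the tray that has no lid. Finish holding it there, squeezed wide open and upright: its jaws astride the middle of the card's top edge, square to the card and with the edge about half-way up inside them but touching nothing, so that a colleague can slip another card in; do not let go. Do not drop the clip or shove the trays, and leave the smaller clip, the jar, the cup and the bottle where they are.

Things in the scene. Friction and masses are not known exactly. Their poses are not given: they have to be found in the camera images.
- clip: The larger of two bare-steel spring clips, about 65 g: two mirrored arms on a pivot pin (radius 4.5 mm), handles up, jaws down, parked gripping the top edge of the stand's strip. Origin mid-pin; x along the pin and the jaws' width (46 mm), y the way the jaws part, z up through the handles. Jaws end 33 mm below the origin (about 35 mm when wide open); between pin and jaw ends is the open throat.
- clip_grip (a point): Point between the larger clip's handles where to pinch along its y, 33 mm above its origin. Handles are flat plates 26 mm wide (x), 4 mm thick. Parked they spread in a V, 57 mm over the tops, which are 38 mm above the origin. At the stop they are parallel, 26 mm over the outer faces, tops at 46 mm. Keep fingertips over 8 mm above the origin. 9 N reaches the stop; 15 to 40 N is safe.
- clip_arm_a (a joint): Swing of one arm of the larger clip; the other arm mirrors it. 0 parked on the 4 mm strip, growing as the handles are squeezed, 0.36 rad at the stop. The clear gap between the jaw tips is about 4 mm at 0, 20 mm at 0.25 and 26 mm at 0.36.
- clip_small: The smaller steel clip, same build and height but jaws only 24 mm wide and handles 16 mm wide; parked on the same strip, 100 mm from the larger one. Origin on its pivot pin. Leave it.
- clip_stand: Fixed stand: wooden base 200 x 60 x 18 mm with an upright aluminium strip 190 mm long (its x), 4 mm thick (its y), top edge at 100 mm. Origin at the centre of the underside. The clips sit 50 mm either side of its middle (either may be on either place), x along its x, pivots 14 mm above its top edge.
- tray_open: White plastic tray without a lid, 150 (x) x 160 (y) x 55 mm, small capped cups inside, 0.9 kg, loose. Origin at the centre of the underside. Its record card, a stiff board 110 mm wide (y), 4 mm thick (x), stands upright outside its -x wall, 79 mm from the tray's centre, top edge 115 mm above the table. Trays may swap sides.
- card_edge (a point): Middle of the top edge of the open tray's record card, centred in its thickness; x across the card's thickness, y along the edge, z up.
- tray_covered: The same kind of tray with a wooden lid on it (ridge on the lid up to 75 mm high) and the same kind of card. Origin at the centre of the underside. Not the one wanted.
- jar: Amber glass jar with steel lid, 56 mm across, 75 mm tall; origin at the underside. Leave it.
- cup: Small white plastic cup, 64 mm across, 50 mm tall; origin at the underside. Leave it.
- bottle: White bottle, 60 mm across, 150 mm tall; origin at the underside. Leave it.

How it is judged:
By the outcome, as a careful person would: the job done as asked, in the order asked, and still so for the second after the job is handed in, while the arm keeps its last pose, push and grip.
It also fails if it takes over 38 s, if anything falls off the work surface, if the arm or the gripper's body presses on something with over 40 N, if the wrist force passes 120 N, or if a joint passes its speed limit or range.

ROBOT

A 7-joint arm with a two-finger parallel gripper is mounted at the origin on the work surface. World frame = base frame: x ahead of the robot, y to its left, z up, the work surface at z = 0. Lengths are in m, angles in rad, forces in N, time in s.
With the tool pointing down it reaches from about 0.4 to 0.875 m from the base axis. Payload 4.4 kg.
Tool frame: the origin (TCP) lies on the centre line of the jaws, within the pads' length; the fingertips stand 25 mm ahead of it and the grasp point (between the pads) lies 6 mm ahead of it; z points along the fingers, y is the direction in which the jaws open and shut (so a half turn about z gives the same grasp; the last joint's range is limited). The gripper opens to 85 mm and grips with 20 to 120 N. Pads are 22 mm wide; open, the fingers measure 114 mm over their backs; the gripper's body (76 mm by 85 mm) begins 54 mm behind the grasp point. The pads swing forward as they close: fully open they stand 13 mm farther back than shut.
Start: joints at [1.246, 0.628, 0.038, 1.517, -0.027, 0.996, -0.02], TCP at [0.166, -0.628, 0.256] pointing down, gripper open.
Joint ranges: [-3.06, 3.06], [-0.37, 2.12], [-1.25, 1.32], [0.18, 2.47], [-1.1, 4.24], [0.23, 1.98], [-2.94, 2.94]. Speed limits (rad/s): [2.57, 2.57, 3.14, 3.14, 3.14, 3.14, 3.14].

INTERFACE

Orientations are given as a unit quaternion [x, y, z, w].
In Python, from workcell import ctrl, claw, sense, vision gives the robot as it stands. Calls block until the motion is done:
- ctrl.move_pose(position, orientation): joint-space move of the TCP to a pose.
- ctrl.move_linear(position, ori=None, vel=0.15, stop_force=None): straight line of the TCP; ori=None keeps the orientation; vel is the mean speed in m/s. With stop_force (N) it stops when the force on the tool has changed by that much, and returns True; else False.
- ctrl.movej(angles): joint-space move.
- claw.move_gripper(opening, effort=None): opening from 0.0 (shut) to 1.0 (fully open); effort is the grip in N (None keeps the last); returns when the fingers have stopped.
- ctrl.hold(seconds).
- ctrl.inverse_kinematics(position, orientation): joint angles nearest the present ones, or None.
- sense(): the state.
- vision.capture(name): name is "side" or "top"; returns a dict with "image" (420x560x3 uint8, red, green, blue), "intrinsics" (3x3 intrinsics, pixels), "extrinsics" (4x4, takes a point from world to camera coordinates). Camera axes: x right, y down, z forward; pixel columns grow to the right and rows downward; lengths in m; the calibration is good to about 2 mm. A picture is of the moment at which its call begins. There is no depth.
A pose or a line that the arm cannot do raises ctrl.Unreachable and nothing moves.
- ctrl.sign_off(): hands the job in, once; it reports no verdict.
The state is a dict: "t": time; "joint_positions": joint angles; "qd": joint speeds; "tau": joint torques, N m; "tcp_pos": TCP position; "eef_rot": TCP orientation; "wrist_force": force on the tool from outside, world axes, zero at the start; "moment": the same for the moment, N m; "grip_width": opening from 0.0 (shut) to 1.0 (fully open).
Only numpy, scipy, OpenCV 4.12 (cv2) and the standard library are available. Lean on these libraries where they do the work, as an engineer would, in place of code of your own. Each camera call takes 0.05 s, during which the arm holds its last target.

## Working session

There is one attempt and no reset: what is moved stays moved. The work goes in short steps, each a Python script; the robot and the scene stay as the last script left them, time stands still between calls to the robot, and variables do not carry over. Pictures are saved under pics/ and viewed, and the job is handed in when it is done.

```bash
ls; mkdir -p pics; python3 - <<'E'
from workcell import ctrl, claw, sense, vision
import cv2,numpy as np
for n in("top","side"):
    c=vision.capture(n); cv2.imwrite(f"pics/{n}0.png",c["image"][:,:,::-1]); np.savez(f"{n}.npz",**c)
    print(n,c["intrinsics"].round(1).tolist(),c["extrinsics"].round(3).tolist())
s=sense();print(s["t"],s["tcp_pos"],s["eef_rot"],s["grip_width"])
E
```

```text
pics
top [[449.1, 0.0, 282.2], [0.0, 449.1, 202.5], [0.0, 0.0, 1.0]] [[-0.024, -1.0, 0.004, 0.039], [-0.985, 0.023, -0.169, 0.608], [0.169, -0.008, -0.986, 1.129], [0.0, 0.0, 0.0, 1.0]]
side [[430.9, 0.0, 267.4], [0.0, 430.9, 208.0], [0.0, 0.0, 1.0]] [[-0.86, -0.51, 0.012, 0.508], [-0.36, 0.588, -0.724, 0.276], [0.363, -0.627, -0.69, 0.73], [0.0, 0.0, 0.0, 1.0]]
0.1 [ 0.16624603 -0.62784087  0.25548889] [ 9.91641809e-01  1.29018499e-01 -1.03456041e-04 -8.59164508e-04] 1.0012348138514502
```

View pics/top0.png

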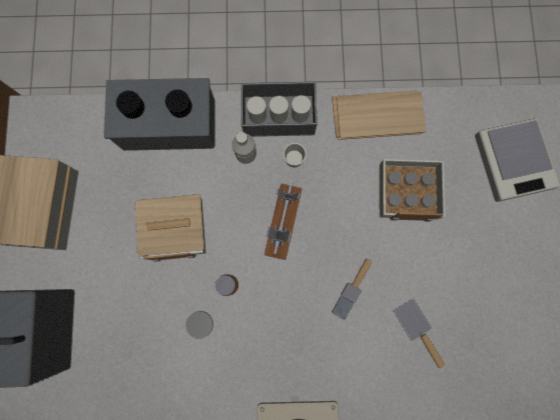

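View pics/side0.png

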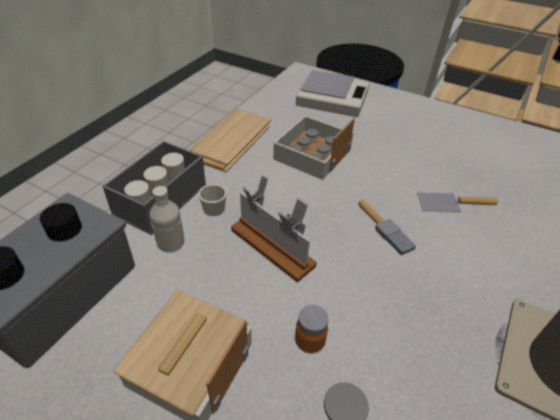

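```bash
python3 - <<'E'
import cv2
t=cv2.imread("pics/top0.png");s=cv2.imread("pics/side0.png")
z=lambda i,x0,x1,y0,y1,k:cv2.resize(i[y0:y1,x0:x1],None,fx=k,fy=k,interpolation=cv2.INTER_CUBIC)
cv2.imwrite("pics/t1.png",z(t,255,315,175,265,6.5)); cv2.imwrite("pics/t2.png",z(t,370,460,150,230,7))
cv2.imwrite("pics/s1.png",z(s,225,325,170,280,5.4)); cv2.imwrite("pics/s2.png",z(s,265,365,110,180,7))
E
```

```text
(no output)
```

View pics/t1.png

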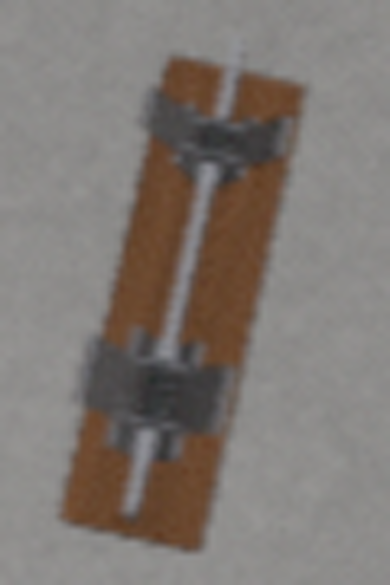

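View pics/t2.png

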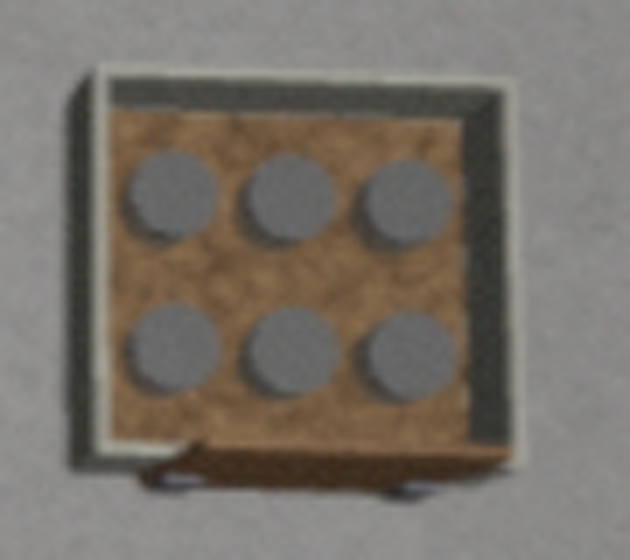

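View pics/s1.png

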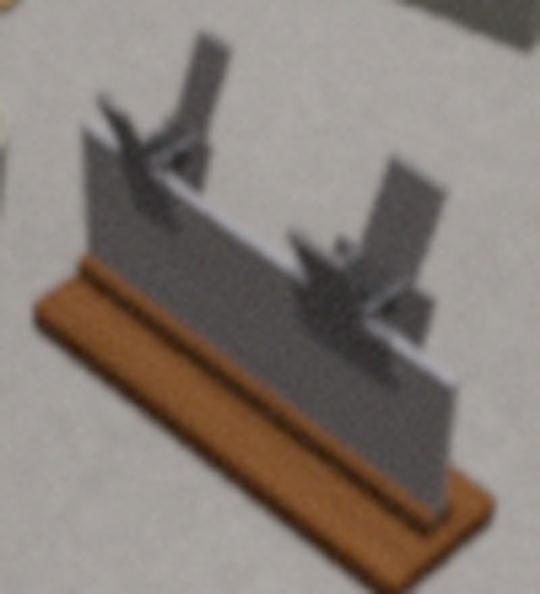

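View pics/s2.png

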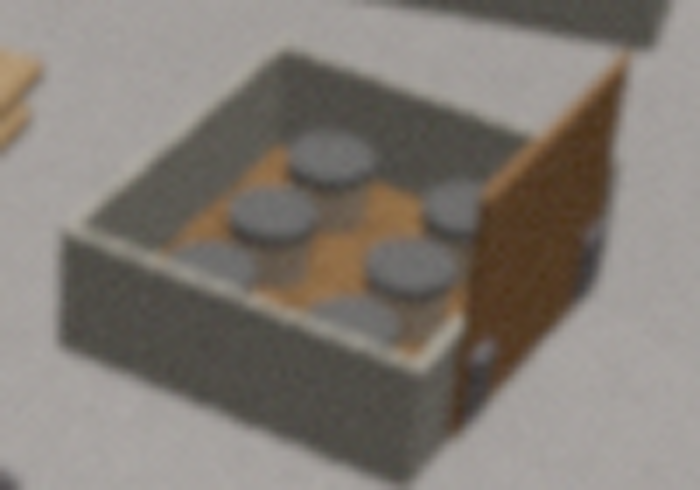

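```bash
cat > h.py <<'E'
import numpy as np, cv2
def cam(n):
    c=np.load(f"{n}.npz"); return c["intrinsics"],c["extrinsics"],c["image"]
C={n:cam(n) for n in("top","side")}
def ray(n,p):
    K,E,_=C[n]; R,t=E[:3,:3],E[:3,3]
    d=R.T@np.linalg.inv(K)@np.array([p[0],p[1],1.]); return -R.T@t,d
def plane(n,p,z):
    o,d=ray(n,p); return o+d*(z-o[2])/d[2]
def tri(a,b):
    P=[C[n][0]@C[n][1][:3] for n in("top","side")]
    X=cv2.triangulatePoints(P[0],P[1],np.array(a,float).reshape(2,1),np.array(b,float).reshape(2,1)); return (X[:3]/X[3]).ravel()
def proj(n,X):
    K,E,_=C[n]; q=K@(E[:3,:3]@np.asarray(X)+E[:3,3]); return q[:2]/q[2]
E
python3 - <<'E'
from h import *
np.set_printoptions(precision=4,suppress=True)
u=lambda X,Y,k,x0,y0:((X+.5)/k-.5+x0,(Y+.5)/k-.5+y0)
T=lambda X,Y:u(X,Y,6.5,255,175); S=lambda X,Y:u(X,Y,5.4,225,170)
for nm,a,b in[("far",T(238,37),S(85,122)),("near",T(132,515),S(453,384))]:
    print(nm,plane("top",a,.1),plane("side",b,.1),tri(a,b))
# base
for n,box in(("top",(255,315,175,265)),("side",(225,325,170,280))):
    im=C[n][2]; hsv=cv2.cvtColor(im,cv2.COLOR_RGB2HSV); x0,x1,y0,y1=box
    m=np.zeros(im.shape[:2],np.uint8); m[y0:y1,x0:x1]=((hsv[...,1]>110)&(hsv[...,0]<25))[y0:y1,x0:x1]*255
    m=cv2.morphologyEx(m,cv2.MORPH_CLOSE,np.ones((7,7)))
    c=max(cv2.findContours(m,0,2)[0],key=cv2.contourArea); print(n,cv2.contourArea(c))
    if n=="top":
        b=cv2.boxPoints(cv2.minAreaRect(c)); w=np.array([plane(n,p,.018) for p in b]); print(w, w.mean(0)[:2])
# clip pin: handle tops in top view
T2=lambda X,Y:u(X,Y,7,370,150); S2=lambda X,Y:u(X,Y,7,265,110)
for nm,a,b in[("cardL",T2(195,447),S2(487,200)),("cardR",T2(511,450),S2(626,58))]:
    print(nm,plane("top",a,.115),plane("side",b,.115),tri(a,b))
# tray rim corners z=.055 (top view): far-left, far-right, near-left
for a in[(100,70),(515,85),(100,450),(515,455)]: print(plane("top",T2(*a),.055))
E
```

```text
far [0.6577 0.0004 0.1   ] [ 0.6583 -0.0001  0.1   ] [0.6577 0.0005 0.1007]
near [0.4727 0.0458 0.1   ] [0.4751 0.0477 0.1   ] [0.4741 0.0463 0.0988]
top 608.5
[[ 0.5498  0.056   0.018 ]
 [ 0.6668  0.0267  0.018 ]
 [ 0.6526 -0.028   0.018 ]
 [ 0.536   0.0022  0.018 ]] [0.6013 0.0142]
side 1444.5
cardL [ 0.5642 -0.2601  0.115 ] [ 0.5653 -0.2638  0.115 ] [ 0.5637 -0.2593  0.1182]
cardR [ 0.5605 -0.3721  0.115 ] [ 0.5596 -0.3724  0.115 ] [ 0.56   -0.3721  0.1152]
[ 0.7185 -0.2497  0.055 ]
[ 0.7089 -0.4076  0.055 ]
[ 0.5723 -0.2406  0.055 ]
[ 0.5668 -0.3955  0.055 ]
```

```bash
python3 - <<'E'
from h import *
z=lambda i,x0,x1,y0,y1,k:cv2.resize(i[y0:y1,x0:x1,::-1],None,fx=k,fy=k,interpolation=cv2.INTER_NEAREST)
cv2.imwrite("pics/t3.png",z(C["top"][2],388,448,205,227,13)); cv2.imwrite("pics/s3.png",z(C["side"][2],325,362,112,150,15))
t=z(C["top"][2],255,315,175,265,6.5).copy()
s=z(C["side"][2],225,325,170,280,5.4).copy()
def dr(im,n,X,k,x0,y0,c):
    p=(proj(n,X)-[x0,y0]+.5)*k-.5; cv2.circle(im,tuple(int(v) for v in p),3,c,-1)
a=np.deg2rad(-14); ex=np.array([np.cos(a),np.sin(a),0]); ey=np.array([-np.sin(a),np.cos(a),0]); m=np.array([.5661,.0234,0])
for s0 in(-.05,.05):
    O=m+s0*ex+[0,0,.114]
    for dx,dy,dz in[(0,0,0),(.013,.0285,.038),(-.013,.0285,.038),(.013,-.0285,.038),(-.013,-.0285,.038)]:
        X=O+dx*ex+dy*ey+[0,0,dz]; dr(t,"top",X,6.5,255,175,(0,0,255)); dr(s,"side",X,5.4,225,170,(0,0,255))
for dx in(-.1,.1):
    for dy in(-.03,.03):
        X=m+dx*ex+dy*ey+[0,0,.018]; dr(t,"top",X,6.5,255,175,(0,255,0)); dr(s,"side",X,5.4,225,170,(0,255,0))
cv2.imwrite("pics/chk.png",np.hstack([t[:585],cv2.copyMakeBorder(s,0,0,0,0,0)[:585,:400]]) if 0 else t); cv2.imwrite("pics/chks.png",s)
E
```

```text
(no output)
```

View pics/t3.png

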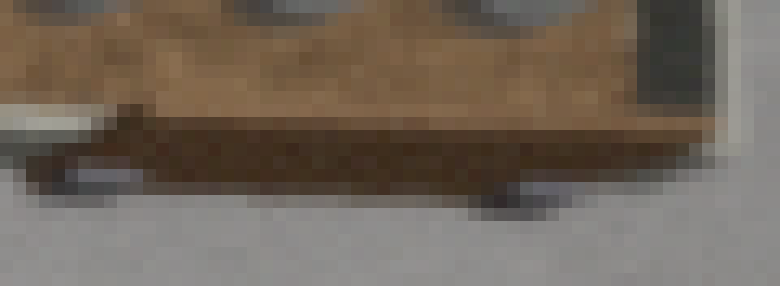

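View pics/s3.png

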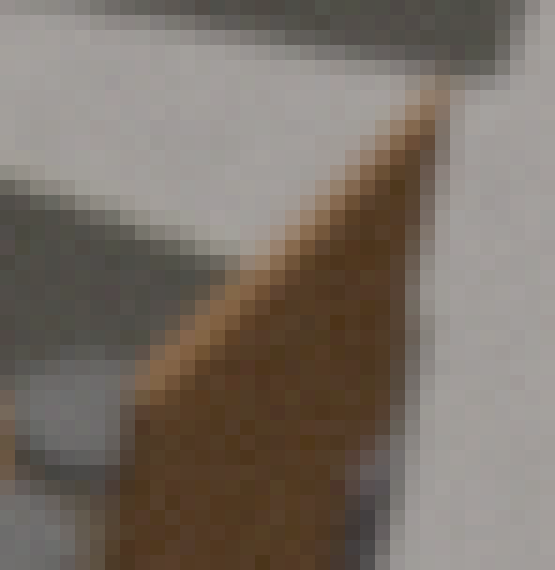

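View pics/chk.png

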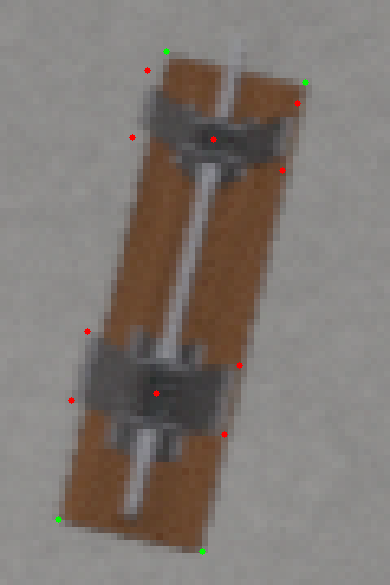

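View pics/chks.png

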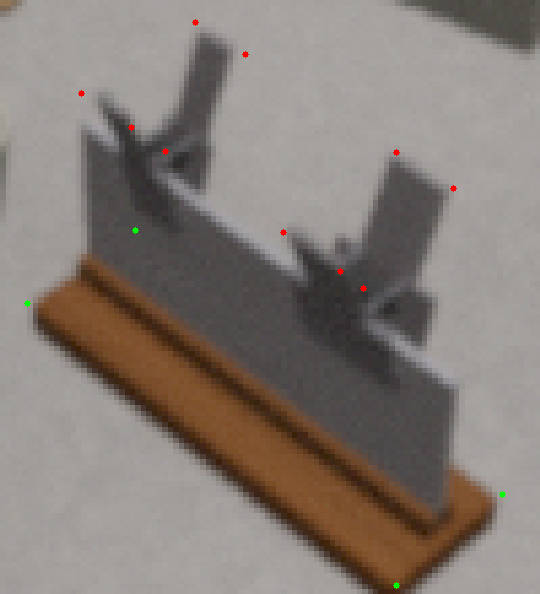

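```bash
python3 - <<'E'
from h import *
np.set_printoptions(precision=4,suppress=True)
im=C["top"][2].astype(int); g=im.sum(2)/3
def fit(pts,z,axis):
    w=np.array([plane("top",p,z) for p in pts])[:,:2]
    l=cv2.fitLine(w.astype(np.float32),cv2.DIST_HUBER,0,.001,.001).ravel(); d=l[:2]
    if axis=='x': d=d*np.sign(d[0]); a=np.degrees(np.arctan2(d[1],d[0]))
    else: d=d*np.sign(d[1]); a=np.degrees(np.arctan2(-d[0],d[1]))
    return a,l[2:],np.sqrt((((w-l[2:])@np.array([-l[1],l[0]]))**2).mean())
# brightness-weighted centroid of rim within windows
def rows(us,v0,v1):
    o=[]
    for u in us:
        c=g[v0:v1,u]; 
        # lower border of bright rim -> dark interior: steepest gradient, subpixel
        d=np.abs(np.diff(c)); k=d.argmax(); s=d[max(k-1,0):k+2]; o.append((u,v0+.5+(np.arange(max(k-1,0),max(k-1,0)+len(s))*s).sum()/s.sum()))
    return o
def cols(vs,u0,u1): 
    o=[]
    for v in vs:
        c=g[v,u0:u1]; d=np.abs(np.diff(c)); k=d.argmax(); s=d[max(k-1,0):k+2]; o.append((u0+.5+(np.arange(max(k-1,0),max(k-1,0)+len(s))*s).sum()/s.sum(),v))
    return o
print("back",fit(rows(range(388,438),158,165),.055,'y'))
print("left inner/outer",fit(cols(range(166,210),379,385),.055,'x'))
print("right",fit(cols(range(168,205),438,444),.055,'x'))
# card: dark front face top boundary (z=.115, -x edge)
hsv=cv2.cvtColor(C["top"][2],cv2.COLOR_RGB2HSV)
pts=rows(range(402,438),212,218); print(np.array(pts)[::5]); print("card",fit(pts,.115,'y'))
# side: front edge & back edge of card top
s=C["side"][2].astype(int); 
for v in(122,126,130,134): print(v,[tuple(s[v,u]) for u in range(334,354)][:0], s[v,332:356].sum(1)//3)
E
```

```text
back (np.float32(-3.112897), array([ 0.7122, -0.3259], dtype=float32), np.float64(0.0003329069449864524))
left inner/outer (np.float32(-3.5193973), array([ 0.6511, -0.2425], dtype=float32), np.float64(0.0012346493704193473))
right (np.float32(-3.7294328), array([ 0.6606, -0.3997], dtype=float32), np.float64(0.00016780012834194188))
[[402.     213.7456]
 [407.     213.8354]
 [412.     213.7867]
 [417.     214.2097]
 [422.     214.4375]
 [427.     214.3714]
 [432.     214.5544]
 [437.     214.6055]]
card (np.float32(-3.2431214), array([ 0.5608, -0.3147], dtype=float32), np.float64(0.00031069323052899375))
122 [] [158 157 156 158 155 157 156 155 156 159 161 159 158 158 156 155 143 127
 104  79  68  82 119 149]
126 [] [110 131 140 150 152 156 156 161 159 158 157 152 146 129 108  82  63  57
  58  60  70 109 149 159]
130 [] [ 76  77  78  75  73  76  78  83 100 108 101  85  69  61  59  60  56  61
  60  66 100 142 155 156]
134 [] [ 78  74  76  86  93 103 100  85  66  65  61  62  58  58  56  55  59  56
  60  66  96 129 152 156]
```

```bash
python3 - <<'E'
from h import *
for p in[(343.2,130),(338.8,134),(347.7,126)]:print(plane("side",p,.115).round(4))
from workcell import ctrl,sense
from scipy.spatial.transform import Rotation as R
def q(yaw): # tool z down, tool y at heading yaw
    y=np.array([np.cos(yaw),np.sin(yaw),0]); z=np.array([0,0,-1.]); return R.from_matrix(np.c_[np.cross(y,z),y,z]).as_quat()
for nm,p,h in(("clip",[.5176,.0355],76),("card",[.5625,-.3165],-3.3)):
  for k in(0,180):
    for z in(.153,.19,.25): 
      j=ctrl.inverse_kinematics([*p,z],q(np.deg2rad(h+k))); print(nm,h+k,z,None if j is None else np.round(j,2))
E
```

```text
[ 0.5609 -0.3072  0.115 ]
[ 0.563  -0.2856  0.115 ]
[ 0.5585 -0.3293  0.115 ]
clip 76 0.153 [ 0.29  0.66 -0.62  1.97  0.59  0.7   0.62]
clip 76 0.19 [ 0.32  0.61 -0.67  1.94  0.54  0.78  0.67]
clip 76 0.25 [ 0.37  0.54 -0.73  1.87  0.45  0.9   0.75]
clip 256 0.153 [-0.21  0.6   0.13  1.98 -0.14  0.57 -1.8 ]
clip 256 0.19 [-0.17  0.54  0.07  1.95 -0.06  0.66 -1.88]
clip 256 0.25 [-0.09  0.45 -0.05  1.89  0.03  0.81 -1.97]
card -3.3 0.153 [ 0.61  0.75 -0.23  1.62  0.22  0.8   0.22]
card -3.3 0.19 [ 0.62  0.7  -0.26  1.59  0.21  0.87  0.23]
card -3.3 0.25 [ 0.63  0.64 -0.28  1.53  0.2   1.    0.24]
card 176.7 0.153 [ 0.16  0.8   0.54  1.63 -0.51  0.85 -2.29]
card 176.7 0.19 [ 0.16  0.76  0.55  1.61 -0.47  0.91 -2.33]
card 176.7 0.25 [ 0.16  0.69  0.55  1.55 -0.4   1.02 -2.38]
```

```bash
cat >> h.py <<'E'
from scipy.spatial.transform import Rotation as R
def q(deg):
    a=np.deg2rad(deg); y=np.array([np.cos(a),np.sin(a),0]); z=np.array([0,0,-1.]); return R.from_matrix(np.c_[np.cross(y,z),y,z]).as_quat()
def snap(tag):
    from workcell import vision
    for n in("top","side"):
        c=vision.capture(n); cv2.imwrite(f"pics/{n}_{tag}.png",c["image"][:,:,::-1]); np.savez(f"{n}_{tag}.npz",**c)
E
python3 - <<'E'
from h import *
from workcell import ctrl,claw,sense
ctrl.move_pose([.5176,.0355,.25],q(76)); print(sense()["t"])
ctrl.move_linear([.5176,.0355,.157],vel=.1,stop_force=8); s=sense(); print(s["t"],s["tcp_pos"],s["wrist_force"])
snap("a")
z=lambda i,x0,x1,y0,y1,k:cv2.resize(i[y0:y1,x0:x1],None,fx=k,fy=k,interpolation=cv2.INTER_CUBIC)
cv2.imwrite("pics/a.png",np.hstack([z(cv2.imread("pics/top_a.png"),220,340,150,270,3.3),z(cv2.imread("pics/side_a.png"),220,340,150,270,3.3)]))
E
```

```text
2.75
3.8333 [0.51801201 0.03569109 0.15750084] [-0.34135473  0.51451962 -0.17586054]
```

View pics/a.png

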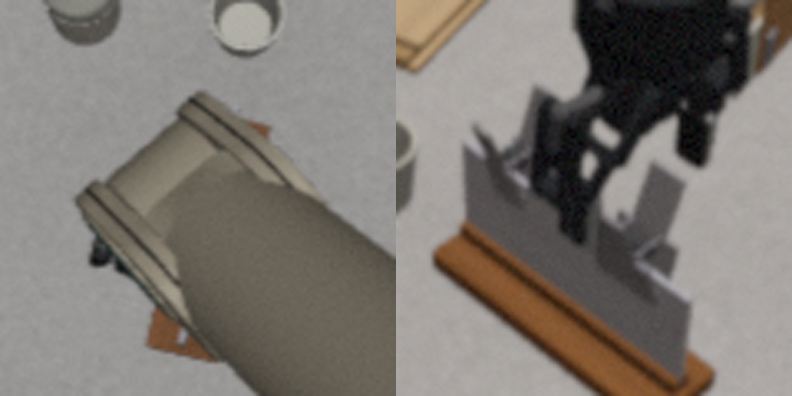

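```bash
python3 - <<'E'
from h import *
from workcell import ctrl,claw,sense
p=lambda:[print(np.round(sense()[k],4)) for k in("t","tcp_pos","wrist_force","moment","grip_width")]
ctrl.move_linear([.5176,.0355,.152],vel=.1,stop_force=8)
claw.move_gripper(.45,effort=25); p()
claw.move_gripper(0.0,effort=25); p()
snap("b")
z=lambda i,x0,x1,y0,y1,k:cv2.resize(i[y0:y1,x0:x1],None,fx=k,fy=k,interpolation=cv2.INTER_CUBIC)
cv2.imwrite("pics/b.png",np.hstack([z(cv2.imread("pics/top_b.png"),220,340,150,270,3.3),z(cv2.imread("pics/side_b.png"),220,340,150,270,3.3)]))
E
```

```text
4.7
[0.5175 0.0354 0.152 ]
[ 0.1179  0.2095 -0.5503]
[ 0.0379 -0.0634  0.0192]
0.4534
4.9583
[0.5186 0.0368 0.153 ]
[-0.2651  1.0453  6.7965]
[ 0.3826  0.0805 -0.0056]
0.2914
```

View pics/b.png

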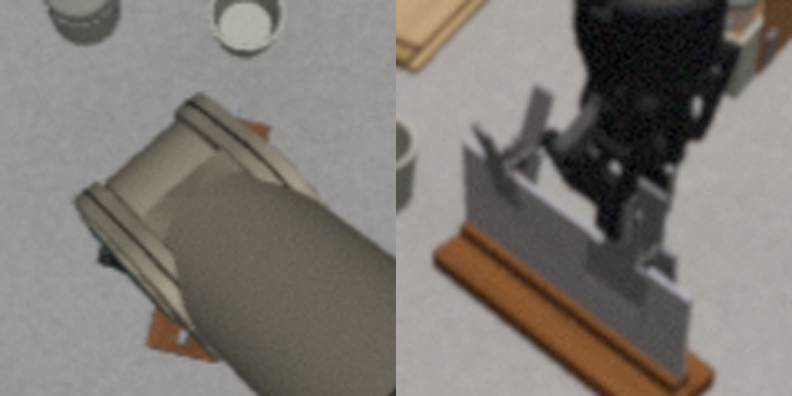

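```bash
python3 - <<'E'
from h import *
from workcell import sense
im=cv2.imread("pics/side_b.png")
x0,y0,k=270,180,12
c=cv2.resize(im[y0:230+0,x0:320],None,fx=k,fy=k,interpolation=cv2.INTER_CUBIC); c=np.clip(c*1.6,0,255).astype(np.uint8)
a=np.deg2rad(-14); ex=np.array([np.cos(a),np.sin(a),0]); ey=np.array([-np.sin(a),np.cos(a),0])
O=np.array([.5176,.0355,.114])
for sy,col in((-.013,(0,0,255)),(.013,(0,255,0))):
  for dx,dz in((-.013,.015),(.013,.015),(-.013,.046),(.013,.046)):
    p=(proj("side",O+dx*ex+sy*ey+[0,0,dz])-[x0,y0]+.5)*k; cv2.circle(c,tuple(int(v) for v in p),4,col,-1)
cv2.imwrite("pics/bz.png",c); print(R.from_quat(sense()["eef_rot"]).as_matrix().round(4))
E
```

```text
[[-0.9705  0.2412  0.0027]
 [ 0.2412  0.9705  0.0017]
 [-0.0022  0.0023 -1.    ]]
```

View pics/bz.png

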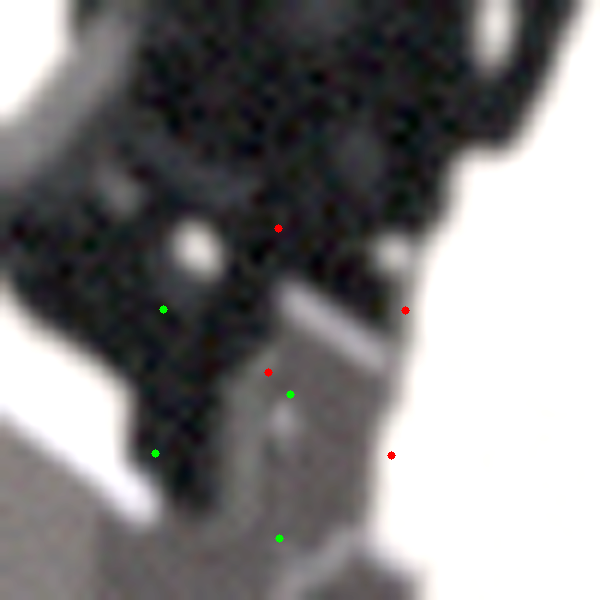

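```bash
python3 - <<'E'
from h import *
from workcell import ctrl,claw,sense
p=lambda:[print(np.round(sense()[k],4)) for k in("t","tcp_pos","wrist_force","moment","grip_width")]
ctrl.move_linear([.5176,.0355,.222],vel=.08,stop_force=25); p()
snap("c")
z=lambda i,x0,x1,y0,y1,k:cv2.resize(i[y0:y1,x0:x1],None,fx=k,fy=k,interpolation=cv2.INTER_CUBIC)
cv2.imwrite("pics/c.png",z(cv2.imread("pics/side_c.png"),230,350,130,240,6))
E
```

```text
6.0833
[0.5172 0.0353 0.2216]
[ 0.2653 -0.0331 -0.6565]
[ 0.0231 -0.0314 -0.0198]
0.2904
```

View pics/c.png

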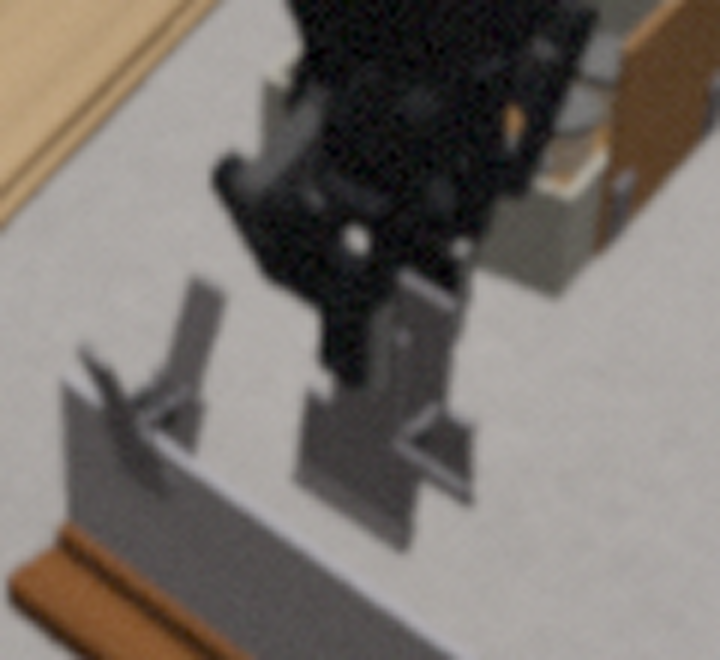

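```bash
cat >> h.py <<'E'
def hand(n,p,T,Rm,y):  # ray ∩ plane tool-y = y; returns tool-frame coords (x,y,z)
    o,d=ray(n,p); nrm=Rm[:,1]; s=((T+y*nrm-o)@nrm)/(d@nrm); return Rm.T@(o+s*d-T)
E
python3 - <<'E'
from h import *
from workcell import sense
s=sense();T=np.array(s["tcp_pos"]);Rm=R.from_quat(s["eef_rot"]).as_matrix(); print(Rm.round(4).tolist())
f=lambda X,Y:((X+.5)/6-.5+230,(Y+.5)/6-.5+130)
for nm,xy,y in(("nearjaw botL",(296,482),.0145),("botR",(405,551),.0145),("nearjaw topL",(309,385),.011),("farjaw botR",(471,503),-.0145),("farjaw topR",(470,425),-.011),("farhandle topL",(403,272),-.012),("farhandle topR",(457,308),-.012),("finger tip L",(325,380),.013+.01),("finger tip R",(362,387),.023)):
    print(nm,(hand("side",f(*xy),T,Rm,y)*1000).round(1), (hand("side",f(*xy),T,Rm,-y)*1000).round(1))
E
```

```text
[[-0.9703, 0.2418, -0.0012], [0.2418, 0.9703, -0.0001], [0.0011, -0.0003, -1.0]]
nearjaw botL [-22.   14.5  78.2] [-48.1 -14.5 115.6]
botR [23.  14.5 76.1] [  0.  -14.5 113.3]
nearjaw topL [-21.6  11.   39.9] [-41.1 -11.   66.1]
farjaw botR [ 24.1 -14.5  75.2] [45.6 14.5 40.4]
farjaw topR [ 23.3 -11.   41.1] [39.8 11.  16.1]
farhandle topL [ -7.3 -12.    1.2] [ 12.2  12.  -23.9]
farhandle topR [ 13.6 -12.    2.3] [ 32.   12.  -22.8]
finger tip L [-4.8 23.  19.8] [-45.1 -23.   73.9]
finger tip R [ 9.3 23.  13.6] [-29.4 -23.   67. ]
```

```bash
python3 - <<'E'
from h import *
from workcell import sense
s=sense();T=np.array(s["tcp_pos"]);Rm=R.from_quat(s["eef_rot"]).as_matrix()
out=[]
im=cv2.imread("pics/side_c.png"); x0,y0,k=275,170,12
for off in (.0425,.0485):
    c=cv2.resize(im[y0:y0+55,x0:x0+33],None,fx=k,fy=k,interpolation=cv2.INTER_NEAREST); c=np.clip(c*1.6,0,255).astype(np.uint8)
    for col,pts in(((0,0,255),[(x,-.013,-.046) for x in(-.013,.013)]+[(x,-.013,.035) for x in(-.023,.023)]),((0,255,0),[(x,.013,-.046) for x in(-.013,.013)]+[(x,.013,.035) for x in(-.023,.023)]),((255,0,255),[(-.023,0,0),(.023,0,0)])):
        for q3 in pts:
            X=T+Rm@(np.array(q3)+[.0005,0,off]); p=(proj("side",X)-[x0,y0]+.5)*k; cv2.circle(c,tuple(int(v) for v in p),4,col,-1)
    out.append(c)
cv2.imwrite("pics/cz.png",np.hstack(out)[:600])
E
```

```text
(no output)
```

View pics/cz.png

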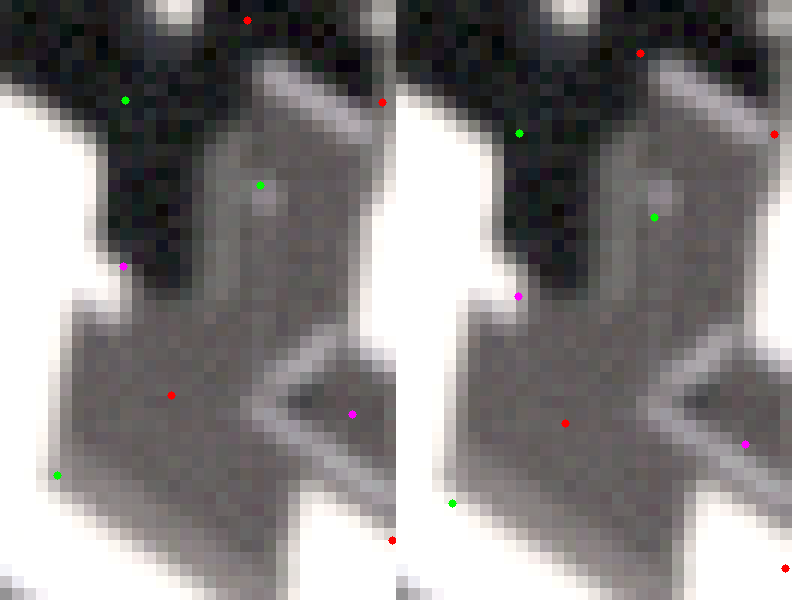

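```bash
python3 - <<'E'
from h import *
from workcell import ctrl,claw,sense
p=lambda:[print(np.round(sense()[k],4).tolist()) for k in("t","tcp_pos","eef_rot","wrist_force","moment","grip_width")]
ctrl.move_linear([.5626,-.3165,.235],ori=q(-3.3),vel=.12,stop_force=15); p()
snap("d")
cv2.imwrite("pics/d.png",cv2.resize(cv2.imread("pics/side_d.png")[70:180,280:390],None,fx=5.4,fy=5.4,interpolation=cv2.INTER_CUBIC))
E
```

```text
9.2917
[0.5626, -0.3161, 0.235]
[0.727, 0.6866, 0.0001, -0.0001]
[-0.5448, 0.79, -1.5207]
[-0.044, -0.0012, -0.0238]
0.2878
```

View pics/d.png

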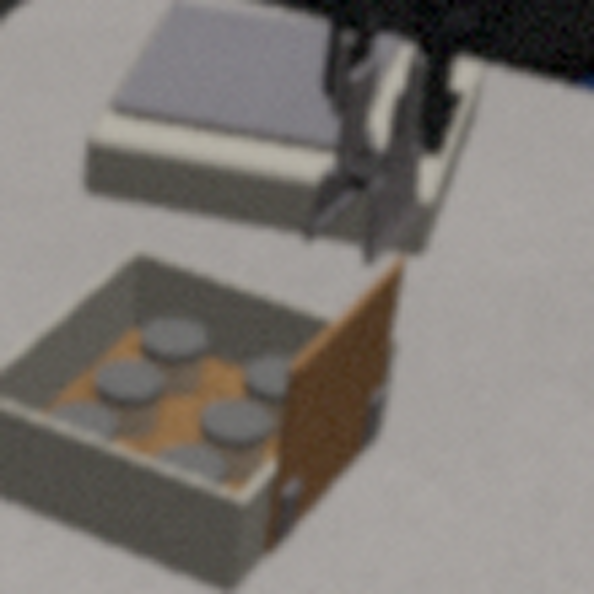

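View pics/top_d.png

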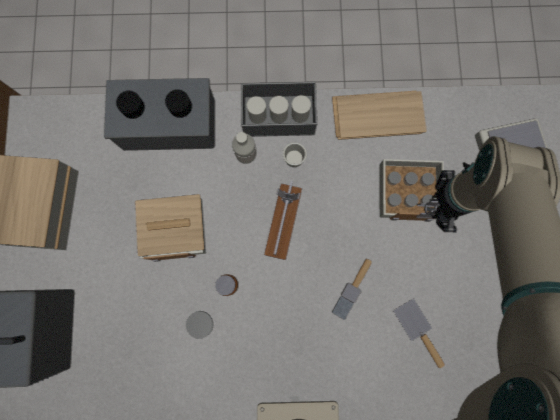

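```bash
cat > ov.py <<'E'
import sys
from h import *
from workcell import sense
tag=sys.argv[1]; box=[int(v) for v in sys.argv[2].split(",")]; n=sys.argv[3]
s=sense();T=np.array(s["tcp_pos"]);Rm=R.from_quat(s["eef_rot"]).as_matrix()
im=cv2.imread(f"pics/{n}_{tag}.png"); x0,x1,y0,y1=box; k=min(400//(x1-x0),600//(y1-y0)); out=[]
for off in [None,float(sys.argv[4])]:
    c=cv2.resize(im[y0:y1,x0:x1],None,fx=k,fy=k,interpolation=cv2.INTER_CUBIC); c=np.clip(c*1.3,0,255).astype(np.uint8)
    if off is not None:
      for col,sy in(((0,0,255),-1),((0,255,0),1)):
        for sx in(-1,1):
          for x,y,z in((.013,.013,-.046),(.023,.013,.035)):
            X=T+Rm@(np.array([sx*x,sy*y,z+off])); p=(proj(n,X)-[x0,y0]+.5)*k; cv2.circle(c,tuple(int(v) for v in p),3,col,-1 if sx>0 else 1)
      for sx in(-1,1):
        X=T+Rm@(np.array([sx*.023,0,off])); p=(proj(n,X)-[x0,y0]+.5)*k; cv2.circle(c,tuple(int(v) for v in p),3,(255,0,255),-1 if sx>0 else 1)
    out.append(c)
cv2.imwrite(f"pics/ov_{n}_{tag}.png",np.hstack(out))
E
python3 ov.py d 330,380,70,125 side .0425;python3 ov.py d 405,465,160,230 top .0425
```

```text
(no output)
```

View pics/ov_side_d.png

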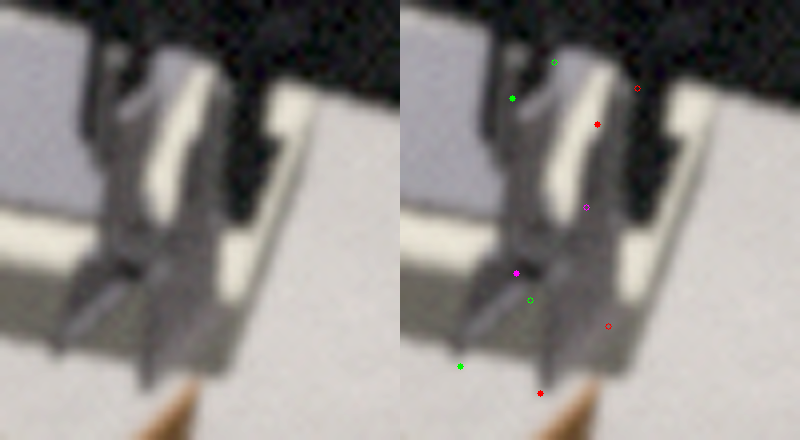

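View pics/ov_top_d.png

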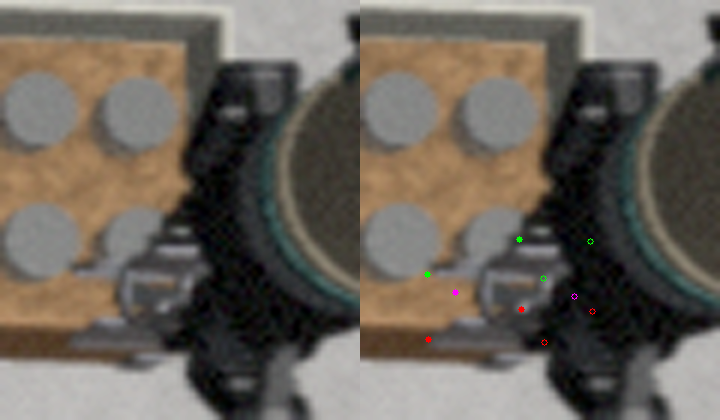

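```bash
python3 - <<'E'
from h import *
a=np.deg2rad(-14); ex=np.array([np.cos(a),np.sin(a),0]); ey=np.array([-np.sin(a),np.cos(a),0]); O=np.array([.5176,.0355,.114])
im=cv2.imread("pics/side0.png"); x0,y0,k=275,192,10; out=[]
for f in(0,1):
    c=cv2.resize(im[y0:y0+55,x0:x0+38],None,fx=k,fy=k,interpolation=cv2.INTER_CUBIC); c=np.clip(c*1.6,0,255).astype(np.uint8)
    if f:
        for sy,col in((-1,(0,0,255)),(1,(0,255,0))):
            for dx,dy,dz in((.023,.002,-.033),(.023,.006,-.033),(.013,.0285,.038)):
                for sx in(-1,1):
                    p=(proj("side",O+sx*dx*ex+sy*dy*ey+[0,0,dz])-[x0,y0]+.5)*k; cv2.circle(c,tuple(int(v) for v in p),3,col,-1)
        for dx in(-.023,.023):
            p=(proj("side",O+dx*ex)-[x0,y0]+.5)*k; cv2.circle(c,tuple(int(v) for v in p),3,(255,0,255),-1)
    out.append(c)
cv2.imwrite("pics/park.png",np.hstack(out))
E
```

```text
(no output)
```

View pics/park.png

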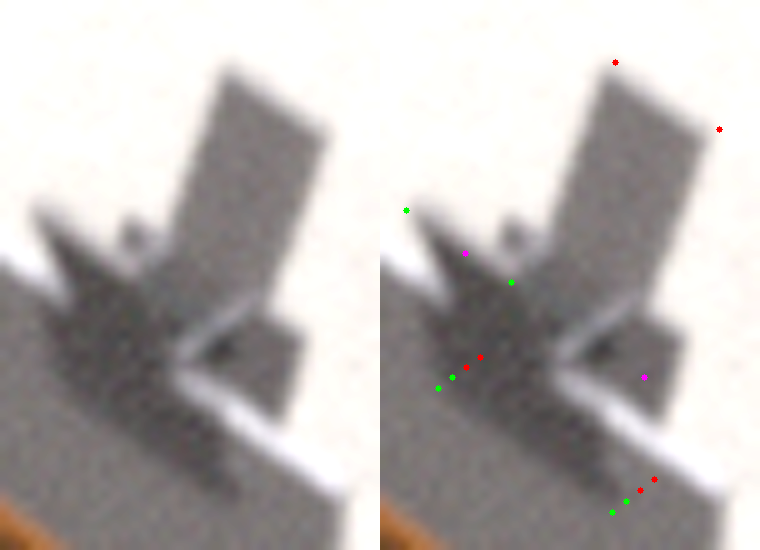

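```bash
python3 - <<'E'
from h import *
from workcell import ctrl,claw,sense
p=lambda:[print(np.round(sense()[k],4).tolist()) for k in("t","tcp_pos","eef_rot","wrist_force","moment","grip_width")]
print(ctrl.move_linear([.5626,-.3168,.190],ori=q(-3.3),vel=.05,stop_force=5)); p()
snap("e")
E
python3 ov.py e 325,375,90,150 side .045;python3 ov.py e 395,455,175,235 top .045
```

```text
False
10.4417
[0.5629, -0.3169, 0.1904]
[0.7272, 0.6865, 0.0001, 0.0004]
[0.7045, -0.0064, -0.4075]
[0.005, -0.0442, -0.0119]
0.2903
```

View pics/ov_side_e.png

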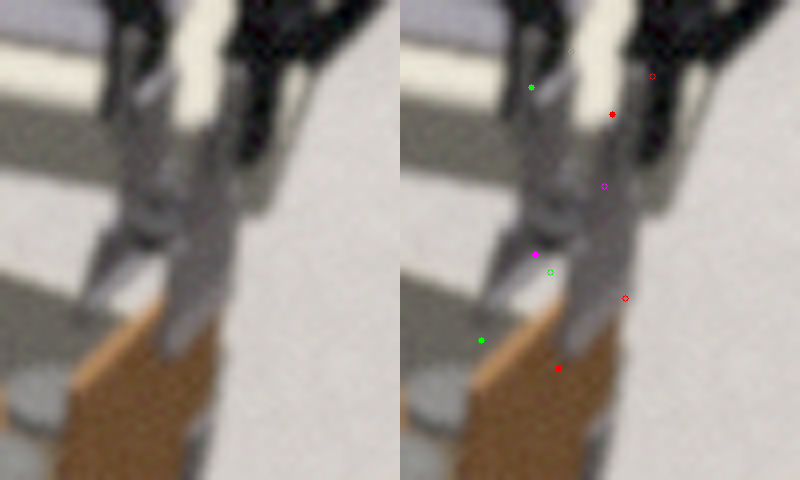

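View pics/ov_top_e.png

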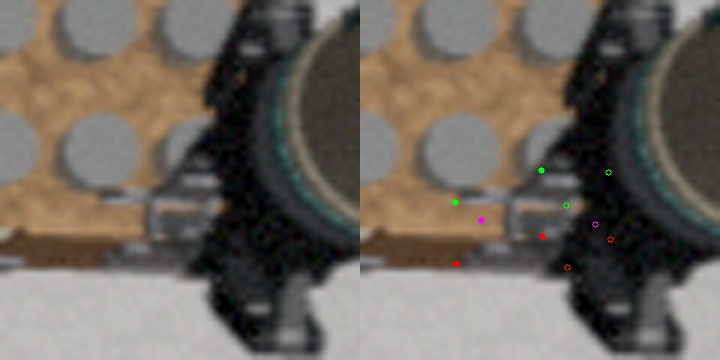

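```bash
python3 - <<'E'
from h import *
from workcell import ctrl,claw,sense
p=lambda:[print(np.round(sense()[k],4).tolist()) for k in("t","tcp_pos","eef_rot","wrist_force","moment","grip_width")]
print(ctrl.move_linear([.5626,-.3168,.1785],ori=q(-3.3),vel=.04,stop_force=4)); ctrl.hold(.3);p()
snap("f")
E
python3 ov.py f 325,375,95,155 side .0445;python3 ov.py f 395,455,175,235 top .0445
```

```text
False
11.275
[0.5627, -0.3168, 0.1787]
[0.7272, 0.6864, 0.0001, 0.0001]
[0.3988, -0.5799, -0.6715]
[-0.037, 0.0301, 0.0284]
0.2871
```

View pics/ov_side_f.png

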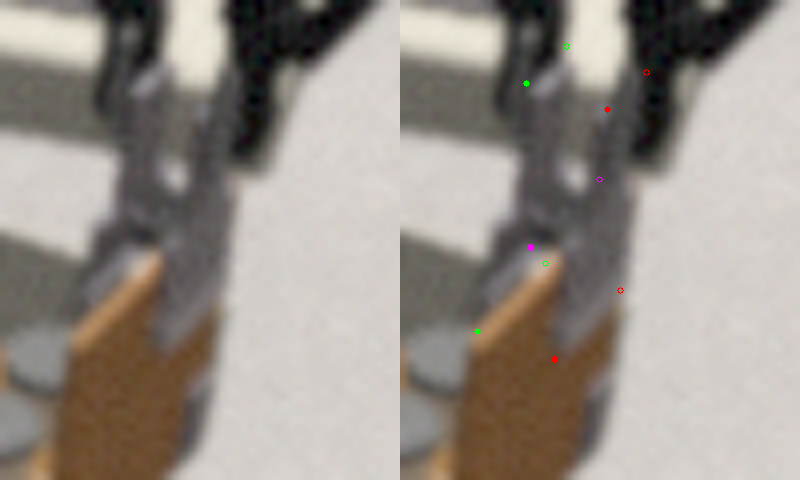

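View pics/ov_top_f.png

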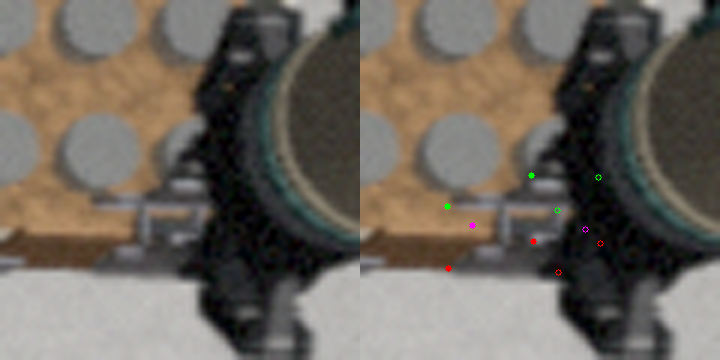

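```bash
python3 - <<'E'
from h import *
for y in(-.262,-.294,-.302,-.317): 
  p=(proj("side",[.5626-(y+.3165)*np.tan(np.deg2rad(-3.3))*-1,y,.115])-[325,95]+.5)*8; print(y,p.round())
for z in (.1,.12,.13,.1385): print(z,((proj("side",[.564,-.294,z])-[325,95]+.5)*8).round())
E
```

```text
-0.262 [ 93. 358.]
-0.294 [131. 304.]
-0.302 [140. 291.]
-0.317 [157. 267.]
0.1 [116. 343.]
0.12 [125. 288.]
0.13 [129. 259.]
0.1385 [133. 235.]
```

```bash
python3 - <<'E'
import cv2,numpy as np
im=cv2.imread("pics/side_f.png")[105:142,330:358]; cv2.imwrite("pics/fz.png",np.clip(cv2.resize(im,None,fx=16,fy=16,interpolation=cv2.INTER_CUBIC)*1.5,0,255).astype(np.uint8))
E
```

```text
(no output)
```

View pics/fz.png

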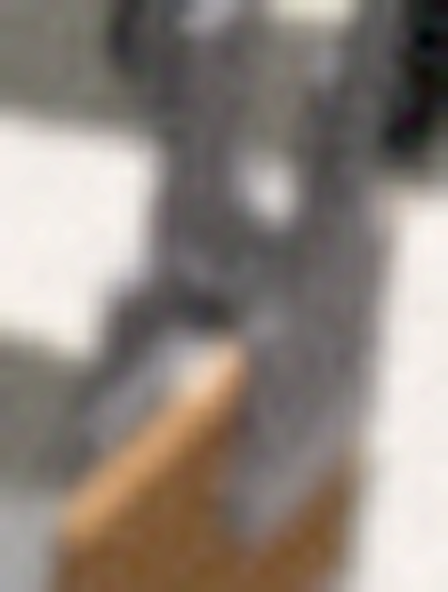

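```bash
python3 - <<'E'
import cv2,numpy as np
o=[cv2.resize(cv2.imread(f"pics/{n}.png")[125:175,310:362],None,fx=7,fy=7,interpolation=cv2.INTER_NEAREST) for n in("side0","side_f")]
cv2.imwrite("pics/cmp.png",np.clip(np.hstack(o)*1.4,0,255).astype(np.uint8))
a=cv2.imread("pics/side0.png")[125:175,265:345];b=cv2.imread("pics/side_f.png")[125:175,265:345]
g=lambda i:cv2.cvtColor(i,6).astype(np.float32)
print(cv2.phaseCorrelate(g(a)[:, :60],g(b)[:, :60]), cv2.absdiff(a[:,:60],b[:,:60]).mean())
# card lower-left part
A=cv2.imread("pics/side0.png")[140:172,318:340];B=cv2.imread("pics/side_f.png")[140:172,318:340]; print(cv2.phaseCorrelate(g(A),g(B)),cv2.absdiff(A,B).mean())
E
```

```text
((-0.05767122381674383, -0.18035829843013218), 0.9637041409810384) 2.042222222222222
((-0.054034935727074185, 0.01305502786065027), 0.9781164682159821) 2.3546401515151514
```

View pics/cmp.png

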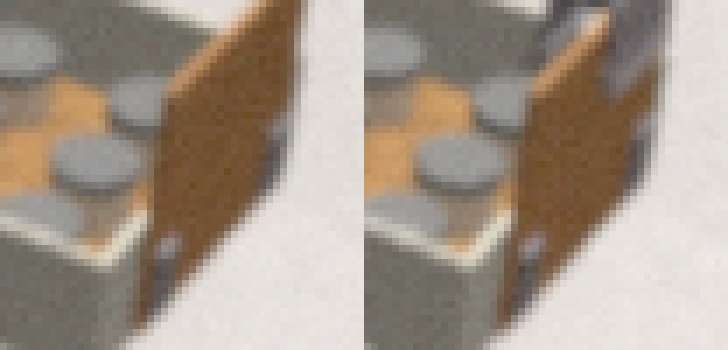

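```bash
python3 - <<'E'
from h import *
E=lambda y,z=.115,dx=0:(proj("side",[.5626+dx+.0576*(y+.3165),y,z])-[325,95]+.5)*8
print(E(-.2617).round(),E(-.294).round(),E(-.294,.1).round(),E(-.294,.1,.013).round(),E(-.294,.1,-.013).round())
E
```

```text
[ 73. 352.] [123. 302.] [117. 343.] [ 77. 331.] [156. 356.]
```

```bash
python3 - <<'E'
from workcell import ctrl,sense
s=sense(); print(s["t"],s["tcp_pos"],s["wrist_force"],s["grip_width"]); ctrl.sign_off()
E
```

```text
11.375 [ 0.56265579 -0.31681845  0.1786349 ] [-0.05579647 -0.0907894  -0.94233779] 0.29397976322424346
the job is handed in; nothing more can be done
```

I squeezed the larger clip off its strip with a 25 N grip, lifted it clear and carried it to the open tray. I then lowered it astride the middle of that tray's record card, still gripped and wide open, and handed the job in at about 11.4 s.

**Last checks**
- **Contact:** wrist force was about 1 N, which is roughly the clip's own weight. The side view shows no shift of the tray or card compared with the first picture.
- **Height:** the card's edge sits about 15 mm above the jaw ends, in a throat of about 30 mm.
- **Centring:** the clip is within about 2 mm of central across the card. The jaws have about 11 mm of clearance on each side.
- **Squareness:** the gripper is turned to −3.3° about vertical. The four edge measurements of the card and tray rim ran from −3.1° to −3.7°.

**What disagreed**
- **Clip slid down:** it slipped several millimetres down the strip as I squeezed it, so I had to estimate its height in the gripper from the pictures.
- **Height in the gripper:** the handle tops and the jaw ends gave heights up to 8 mm apart, and I set the final height from about the middle of the two.
- **Side camera:** it showed a 1–2 pixel vertical offset at the card's corner. I allowed for this when reading the final height.

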